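# Thread the square napkin ring onto the curved arm of its stand

### The arm

A 6-joint arm with a two-finger parallel gripper is mounted at the origin on a cart in front of the work surface, level with it; the furniture and walls round the work are solid. World frame = base frame: x ahead of the robot, y to its left, z up, the work surface at z = 0. Lengths are in mm, angles in degrees, forces in N, time in s.
With the tool pointing down it reaches from about 375 to 975 mm from the base axis. Payload 3.8 kg.
Tool frame: the origin (TCP) lies on the centre line of the jaws, within the pads' length; the fingertips stand 22 mm ahead of it and the grasp point (between the pads) lies 3 mm ahead of it; z points along the fingers, x is the direction in which the jaws open and shut, and the axes are right-handed (so a half turn about z gives the same grasp; the last joint's range is limited). The gripper opens to 85 mm and grips with 20 to 120 N. Pads are 22 mm wide; open, the fingers measure 114 mm over their backs; the gripper's body (76 mm by 85 mm) begins 54 mm behind the grasp point. The pads swing forward as they close: fully open they stand 13 mm farther back than shut.
Start: joints at [71.625, 15.12, 91.902, -0, 72.978, -2.114], TCP at [189.002, 647.994, 253.28] pointing down, gripper open.
Joint ranges: [-150.88, 150.88], [-54.13, 125.18], [17.81, 147.31], [-75.09, 255.09], [0, 152.58], [-146.25, 146.25]. Speed limits (degrees/s): [147.25, 147.25, 180, 180, 180, 180].

### API

Orientations are given as a 3x3 rotation matrix whose columns are the frame's x, y, z axes.
In Python, from rig import manip gives the robot as it stands.
- The arm moves only by the tool servo_tool, never from a script. Its argument "rows" is a list of rows, each a list of 3 entries, a list of its own where there are three numbers: the turn, a rotation vector about the tool's x, y, z in rad, then the shift along the tool's x, y, z in cm, then the opening, from -1 (shut) to 1 (fully open). In form: [[[wx, wy, wz], [x, y, z], jaw], ...]. A call has 1 to 5 rows; each row shifts and turns the pose as measured when the row begins, along the tool's axes as they then stand; what a row does not reach is not made up. A row lasts 1/10 s, in which the tool goes at most 50 mm and 8.59 degrees, less where a joint would pass 70% of its speed; a pose out of reach is approached as far as the arm can. A call with a gripper value outside its range is refused whole. The fingers move at their own pace and stop on an object; the grip force is fixed at half the most. Time passes only in rows, so rows that do not move let the fingers close. It gives the time, the measured TCP pose, the force and the opening at its end, in the units of the state.
- manip.get_obs(): the state, without advancing time (a new reading comes with each control period).
- manip.snapshot(name): name is "scene" or "top" or "wrist"; returns the picture (420x560x3 uint8, blue, green, red); there is no depth.
- manip.camera_params(name): a dict with "fx", "fy", "cx", "cy" (pixels), "R" (3x3) and "t" (3): a world point X has camera coordinates R X + t. Camera axes: x right, y down, z forward; pixel columns grow to the right and rows downward; lengths in mm; the calibration is good to about 2 mm. A picture is of the moment at which its call begins: read the wrist's pose just before it. camera_params takes no time and is no camera call; for the wrist camera it gives the pose at the moment of the call.
- manip.finish_job(): hands the job in, once; it reports no verdict.
Trained networks look in the newest picture that a camera, given by its name, has taken for a name from the list of things; names that differ only in an ending like _2 or _b are one class to them, and where a whole thing is asked for, a point or a joint stands for the part that bears it (a point fixed in the world has none). Each returns a list of dicts, best first, with "score" (0 to 1); they miss things now and then, are a little off and sometimes report something else, mostly with a low value. They report only what shows in the picture. A call takes as long as a camera call.
- manip.find_in(camera, query): "centre" ([column, row] as shares, 0 to 1, of the picture: columns of its width, rows of its height, amid what is visible of it).
- manip.silhouettes(camera, query): "region" (420x560 bool, what is visible of it) and "centre" ([column, row] as shares, 0 to 1, of the picture: columns of its width, rows of its height, amid what is visible of it).
The state is a dict: "t": time; "joint_pos": joint angles; "joint_velocities": joint speeds; "tau": joint torques, N m; "position": TCP position; "ee_rot": TCP orientation; "ft_force": force on the tool from outside, world axes, zero at the start; "torque": the same for the moment, N m; "gripper_width": finger opening in mm.
Only numpy, scipy, OpenCV 4.12 (cv2) and the standard library are available. Lean on these libraries where they do the work, as an engineer would, in place of code of your own. Each camera call takes 0.05 s, during which the arm holds its last target.

### The job

Put the square wooden napkin ring away: thread it over the free end of the curved steel arm of the napkin-ring stand, follow the bend without forcing it against the bar, and leave it hanging half way round the arm. Do not disturb the round napkin ring.

Things in the scene. Friction and masses are not known exactly. Their poses are not given: they have to be found in the camera images.
- square_ring_center (a point): Centre of the loose square napkin ring: light wooden block, 46 x 46 mm seen along its hole, 28 mm thick, about 45 g, with a round through hole 30 mm wide. It stands on a flat side, centre 23 mm above the worktop. The hole runs level along its x axis; its y axis is level across two flat sides, 46 mm apart, free to grip; z is up. It is the same either way round.
- bar_tip (a point): Centre of the 11 mm ball at the free end of the steel arm of the fixed napkin-ring stand, 105 mm above the worktop. The arm is a level half circle of 8 mm round bar, 80 mm in radius (to mid-bar). Axes of the stand: z up; the half circle's centre is 80 mm along +x from the tip; at the tip the bar leads away along +y, and the space before it (-y) is free.
- bar_mid (a point): Point in the bar half way round the half circle, 105 mm above the worktop, same axes as the tip: circle centre 80 mm along -y; here the bar runs along x. A ring hanging here has its centre 11 mm lower. Below is the dark wooden foot, a disc 180 mm wide, 20 mm high, centred under the half circle; the upright stands below the arm's far end. Nothing is higher than the bar.
- round_ring_center (a point): Centre of the round napkin ring, to be left alone: a loose light wooden tube, 50 mm in outer and 36 mm in inner diameter, 28 mm high, lying flat with its hole upward, centre 14 mm above the worktop.

How it is judged (in metres and radians):
At the end, for the whole second after the job is handed in: The square ring hangs at rest on the bar, its centre within 30 mm (seen from above) of the middle of the half circle and 3 to 25 mm below the middle of the bar (horizontal distance between square_ring_center and bar_mid below 0.03 m and z of square_ring_center in the frame of bar_mid between -0.025 and -0.003 m and linear speed of square_ring below 0.05 m/s); the robot touches nothing.
It fails at once if the round napkin ring is moved more than 20 mm from its place (distance of round_ring_center from where it was at the start of the episode above 0.02 m).
It fails at once if the square ring is forced against the stand with over 25 N (contact force between square_ring and ring_stand above 25 N).
It also fails if it takes over 48 s, if anything falls off the work surface, if the arm or the gripper's body presses on something with over 40 N, if the wrist force passes 120 N, or if a joint passes its speed limit or range.

## Working session

There is one attempt and no reset: what is moved stays moved. The work goes in short steps, Python scripts to look and compute and a tool call to move; the robot and the scene stay as the last step left them, time stands still between calls to the robot, and variables do not carry over. Pictures are saved under pics/ and viewed, and the job is handed in when it is done.

Besides the shell and the picture viewer there is one more tool, called after "Call:" by a JSON object that holds its "api" and its "payload", one argument or row to a line. servo_tool: Moves the arm, as the interface text tells. Its arguments: {"type":"object","properties":{"rows":{"type":"array","items":{"type":"array"}}},"required":["rows"]}

```bash
mkdir -p pics; ls
python3 - <<'E'
from rig import manip
import cv2,numpy as np
np.set_printoptions(precision=3,suppress=True)
o=manip.get_obs();print(o)
for n in ("scene","top","wrist"):
    im=manip.snapshot(n);cv2.imwrite(f"pics/{n}0.png",im)
    c=manip.camera_params(n);print(n,c)
    for q in ("square_ring_center","bar_tip","bar_mid","round_ring_center"):
        for d in manip.find_in(n,q)[:3]: print(q,np.array(d["centre"])*[560,420],d["score"])
E
```

```text
pics
{'t': 0.0, 'joint_pos': array([71.628, 15.169, 91.981,  0.001, 72.977, -2.112]), 'joint_velocities': array([-0.021,  0.116,  0.041, -0.003, -0.095,  0.031]), 'tau': array([ -0.   , -51.512, -36.73 ,  -0.   ,   0.013,  -0.   ]), 'position': array([188.75 , 647.369, 251.969]), 'ee_rot': array([[ 0.28 ,  0.96 , -0.001],
       [ 0.96 , -0.28 , -0.002],
       [-0.002, -0.   , -1.   ]]), 'ft_force': array([ 0.923, -0.508, -0.231]), 'torque': array([-0.05 ,  0.037,  0.009]), 'gripper_width': 85.41650775747735}
scene {'fx': 403.79524226953896, 'fy': 403.79524226953896, 'cx': 281.7330194279137, 'cy': 203.33002904999194, 'R': array([[ 0.659, -0.752, -0.006],
       [-0.556, -0.482, -0.677],
       [ 0.506,  0.449, -0.736]]), 't': array([-341.21 ,  330.926,  909.019])}
square_ring_center [316.176 235.62 ] 0.81
bar_tip [254.8   194.082] 0.88
bar_mid [254.016 193.116] 0.9
round_ring_center [375.704 291.396] 0.67
top {'fx': 532.5058310958678, 'fy': 532.5058310958678, 'cx': 283.59836430905705, 'cy': 212.24967299082664, 'R': array([[ 0.   , -1.   ,  0.027],
       [-0.982, -0.005, -0.189],
       [ 0.189, -0.026, -0.982]]), 't': array([ -45.148,  475.756, 1133.698])}
square_ring_center [317.52  195.804] 0.81
bar_tip [207.2   189.294] 0.74
bar_mid [208.208 193.2  ] 0.75
round_ring_center [415.52  211.302] 0.73
wrist {'fx': 373.6318616909233, 'fy': 373.6318616909233, 'cx': 285.56244725462176, 'cy': 209.60097880013788, 'R': array([[ 0.28 ,  0.96 ,  0.001],
       [ 0.919, -0.268,  0.288],
       [ 0.277, -0.079, -0.958]]), 't': array([-674.056,  -38.14 ,  378.827])}
```

Run:
```python
import cv2
cv2.imwrite("pics/tz.png",cv2.resize(cv2.imread("pics/top0.png")[100:300,120:460],None,fx=2.3,fy=2.3,interpolation=cv2.INTER_CUBIC))
```

```text
(no output)
```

View pics/tz.png

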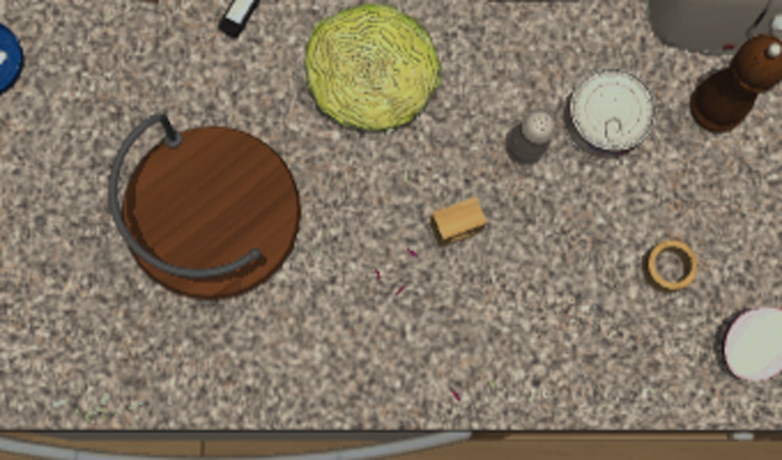

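View pics/scene0.png

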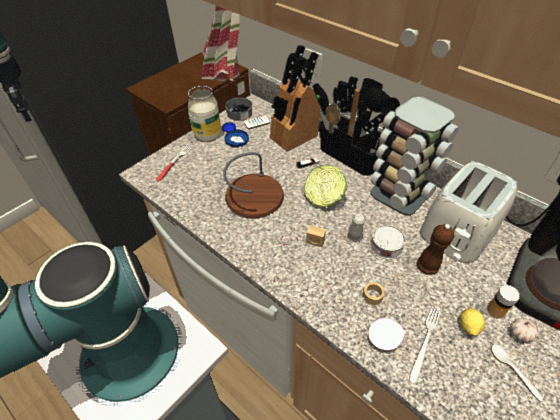

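View pics/top0.png

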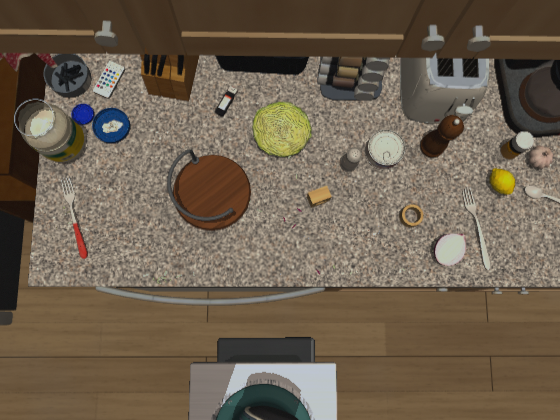

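```bash
cat > h.py <<'E'
from rig import manip
import cv2,numpy as np
np.set_printoptions(precision=2,suppress=True)
def ray(c,uv,z):
    d=np.array([(uv[0]-c["cx"])/c["fx"],(uv[1]-c["cy"])/c["fy"],1.])
    R=np.array(c["R"]);t=np.array(c["t"]);o=-R.T@t;d=R.T@d
    return o+d*(z-o[2])/d[2]
def proj(c,X):
    X=np.atleast_2d(X);p=X@np.array(c["R"]).T+c["t"]
    return np.c_[c["cx"]+c["fx"]*p[:,0]/p[:,2],c["cy"]+c["fy"]*p[:,1]/p[:,2]]
def arc(cx,cy,a,n=60):  # a: angle of stand x axis in world; tip at centre-80 x
    th=np.linspace(np.pi,0,n)
    x=80*np.cos(th);y=80*np.sin(th)
    return np.c_[cx+x*np.cos(a)-y*np.sin(a),cy+x*np.sin(a)+y*np.cos(a),np.full(n,105.)]
E
python3 - <<'E'
from h import *
z=lambda u,v:(120+u/2.3,100+v/2.3)
c=manip.camera_params("top")
print("tip",ray(c,z(260,257),105)); print("far",ray(c,z(162,118),105)); 
for p in [(115,185),(140,245),(190,272)]: print(ray(c,z(*p),105))
for u,v in [(212,126),(212,298),(124,212),(300,212)]: print("foot",ray(c,z(u,v),20 if v<290 else 0))
for d in manip.silhouettes("top","square_ring_center")[:1]:
    m=d["region"].astype(np.uint8);print(d["score"],m.sum());r=cv2.minAreaRect(cv2.findNonZero(m));print(r);print(ray(c,np.array(d["centre"])*[560,420],30))
    for p in cv2.boxPoints(r):print(ray(c,p,46))
print(ray(c,(415.5,211.3),20))
E
```

```text
tip [465.03  63.82 105.  ]
far [596.23 157.17 105.  ]
[531.73 198.06 105.  ]
[475.58 173.13 105.  ]
[450.81 127.02 105.  ]
foot [614.89 120.17  20.  ]
foot [443.65 117.9    0.  ]
foot [525.94 204.44  20.  ]
foot [527.06  31.05  20.  ]
0.73 328
((318.6500244140625, 195.94998168945312), (14.862702369689941, 23.400854110717773), 71.56505584716797)
[ 511.97 -127.34   30.  ]
[520.84 -92.09  46.  ]
[ 538.18 -142.07   46.  ]
[ 505.89 -152.09   46.  ]
[ 488.76 -102.31   46.  ]
[ 484.72 -345.54   20.  ]
```

```bash
cat >> h.py <<'E'
from scipy.spatial.transform import Rotation as Ro
def Rt(ang):  # tool down, tool x at world yaw ang deg
    a=np.radians(ang);return np.array([[np.cos(a),np.sin(a),0],[np.sin(a),-np.cos(a),0],[0,0,-1.]])
def plan(pts,n=5,step=45,p=None,R=None,wmax=0.14):
    """pts: list of (x,y,z,ang); print rows"""
    o=manip.get_obs()
    p=np.array(o["position"]) if p is None else p; R=np.array(o["ee_rot"]) if R is None else R
    print("t",o["t"],"pos",p,"ang",np.degrees(np.arctan2(R[1,0],R[0,0])),"q",o["joint_pos"],"F",o["ft_force"],"w",o["gripper_width"])
    k=0
    rows=[]
    while k<len(pts) and len(rows)<n:
        T=np.array(pts[k][:3],float);G=Rt(pts[k][3])
        w=Ro.from_matrix(R.T@G).as_rotvec()
        d=T-p;f=min(1,step/max(np.linalg.norm(d),1e-9),wmax/max(np.linalg.norm(w),1e-9))
        d=d*f;w=w*f
        rows.append((np.round(w,3),np.round(R.T@d/10,2)))
        p=p+d;R=R@Ro.from_rotvec(w).as_matrix()
        if f>=1:k+=1
    print("[" + ",".join(f"[{a.tolist()},{b.tolist()},G]" for a,b in rows)+"]","end",p)
E
python3 -c "
from h import *
plan([(500,-40,260,-68)],n=20)"
```

```text
t 0.8 pos [189.02 648.01 253.34] ang 73.73974305385192 q [71.62 15.12 91.9  -0.   72.98 -2.12] F [ 0.17 -0.98  0.06] w 85.43402204415179
[[[-0.0, -0.0, 0.14],[-3.25, 2.78, -0.04],G],[[-0.0, -0.0, 0.14],[-2.83, 3.21, -0.04],G],[[-0.0, -0.0, 0.14],[-2.35, 3.57, -0.04],G],[[-0.0, -0.0, 0.14],[-1.83, 3.86, -0.04],G],[[-0.0, -0.0, 0.14],[-1.27, 4.08, -0.04],G],[[-0.0, -0.0, 0.14],[-0.69, 4.22, -0.04],G],[[-0.0, -0.0, 0.14],[-0.1, 4.27, -0.04],G],[[-0.0, -0.0, 0.14],[0.5, 4.24, -0.04],G],[[-0.0, -0.0, 0.14],[1.09, 4.13, -0.04],G],[[-0.0, -0.0, 0.14],[1.65, 3.94, -0.04],G],[[-0.0, -0.0, 0.14],[2.19, 3.67, -0.04],G],[[-0.0, -0.0, 0.14],[2.68, 3.33, -0.04],G],[[-0.0, -0.0, 0.14],[3.12, 2.92, -0.04],G],[[-0.0, -0.0, 0.14],[3.49, 2.46, -0.04],G],[[-0.0, -0.0, 0.14],[3.8, 1.95, -0.04],G],[[-0.0, -0.0, 0.14],[4.04, 1.4, -0.04],G],[[-0.0, -0.0, 0.14],[4.19, 0.82, -0.04],G],[[-0.0, -0.0, 0.094],[2.86, 0.15, -0.03],G]] end [500. -40. 260.]
```

Call:
{"api": "servo_tool", "payload": {
  "rows": [
    [[0, 0, 0.14], [-3.2, 2.8, 0], 1],
    [[0, 0, 0.14], [-2.8, 3.2, 0], 1],
    [[0, 0, 0.14], [-2.3, 3.6, 0], 1],
    [[0, 0, 0.14], [-1.8, 3.9, 0], 1],
    [[0, 0, 0.14], [-1.3, 4.1, 0], 1]
  ]
}}

```text
t: 1.3
position: [277.1, 452.2, 252.2]
ee_rot: [[0.843, 0.538, 0.001], [0.538, -0.843, 0.003], [0.002, -0.002, -1.0]]
ft_force: [1.4, 0.3, 0.5]
gripper_width: 85.6
```

Call:
{"api": "servo_tool", "payload": {
  "rows": [
    [[0, 0, 0.14], [-0.7, 4.2, 0], 1],
    [[0, 0, 0.14], [-0.1, 4.3, 0], 1],
    [[0, 0, 0.14], [0.5, 4.2, 0], 1],
    [[0, 0, 0.14], [1.1, 4.1, 0], 1],
    [[0, 0, 0.14], [1.7, 3.9, 0], 1]
  ]
}}

```text
t: 1.8
position: [361.6, 248.1, 253.0]
ee_rot: [[0.987, -0.158, 0.005], [-0.158, -0.987, 0.005], [0.004, -0.006, -1.0]]
ft_force: [0.2, -0.9, 0.3]
gripper_width: 85.5
```

Call:
{"api": "servo_tool", "payload": {
  "rows": [
    [[0, 0, 0.14], [2.2, 3.7, 0], 1],
    [[0, 0, 0.14], [2.7, 3.3, 0], 1],
    [[0, 0, 0.14], [3.1, 2.9, 0], 1],
    [[0, 0, 0.14], [3.5, 2.5, 0], 1],
    [[0, 0, 0.14], [3.8, 2.0, 0], 1]
  ]
}}

```text
t: 2.3
position: [440.0, 39.7, 254.8]
ee_rot: [[0.631, -0.776, 0.012], [-0.776, -0.631, 0.007], [0.002, -0.014, -1.0]]
ft_force: [0.9, 1.0, -0.4]
gripper_width: 85.3
```

```bash
python3 -c "
from h import *
plan([(500,-40,260,-68)],n=20)"
```

```text
t 2.3 pos [440.02  39.72 254.79] ang -50.88503956028343 q [  1.65 -11.49 119.15   0.4   71.66  52.41] F [ 0.91  1.01 -0.4 ] w 85.29833579672774
[[[-0.006, -0.0, 0.135],[4.49, 0.17, -0.23],G],[[-0.006, -0.0, 0.135],[4.47, -0.44, -0.23],G],[[-0.001, -0.0, 0.03],[0.96, -0.23, -0.05],G]] end [500. -40. 260.]
```

Call:
{"api": "servo_tool", "payload": {
  "rows": [
    [[-0.006, 0, 0.135], [4.5, 0.2, -0.2], 1],
    [[-0.006, 0, 0.135], [4.5, -0.4, -0.2], 1],
    [[0, 0, 0.03], [1.0, -0.2, -0.1], 1],
    [[0, 0, 0], [0, 0, 0], 1],
    [[0, 0, 0], [0, 0, 0], 1]
  ]
}}

```text
t: 2.8
position: [501.4, -50.0, 261.2]
ee_rot: [[0.353, -0.936, 0.004], [-0.936, -0.353, -0.0], [0.002, -0.004, -1.0]]
ft_force: [1.1, 0.6, 0.6]
gripper_width: 85.5
```

Run:
```python
from h import *
o=manip.get_obs();c=manip.camera_params("wrist")
im=manip.snapshot("wrist");cv2.imwrite("pics/w1.png",im)
import pickle;pickle.dump((c,im),open("w1.pkl","wb"))
print(o["position"],o["ee_rot"])
for q in ("square_ring_center","bar_tip"):
    for d in manip.silhouettes("wrist",q)[:2]:
        print(q,d["score"],np.array(d["centre"])*[560,420],d["region"].sum())
        if q[0]=="s":print(ray(c,np.array(d["centre"])*[560,420],30))
```

```text
[501.4  -50.01 261.2 ] [[ 0.35 -0.94  0.  ]
 [-0.94 -0.35 -0.  ]
 [ 0.   -0.   -1.  ]]
square_ring_center 0.57 [362.88 191.39] 2038
[ 515.92 -126.35   30.  ]
bar_tip 0.84 [120.18  85.3 ] 29464
```

View pics/w1.png

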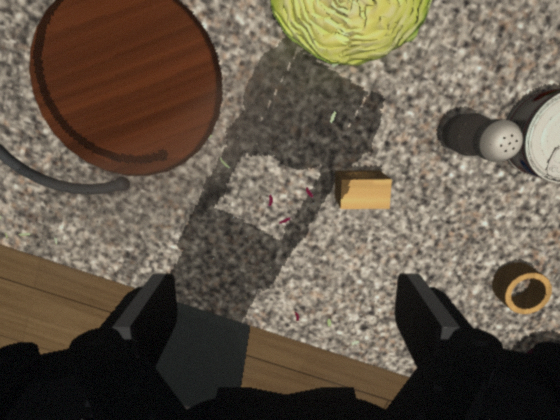

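Run:
```python
import cv2
im=cv2.imread("pics/w1.png")
a=cv2.resize(im[155:225,320:410],None,fx=6,fy=6,interpolation=cv2.INTER_CUBIC)
cv2.imwrite("pics/w1r.png",a)
a=cv2.resize(im[100:220,0:200],None,fx=4,fy=4,interpolation=cv2.INTER_CUBIC)
cv2.imwrite("pics/w1t.png",a)
```

```text
(no output)
```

View pics/w1r.png

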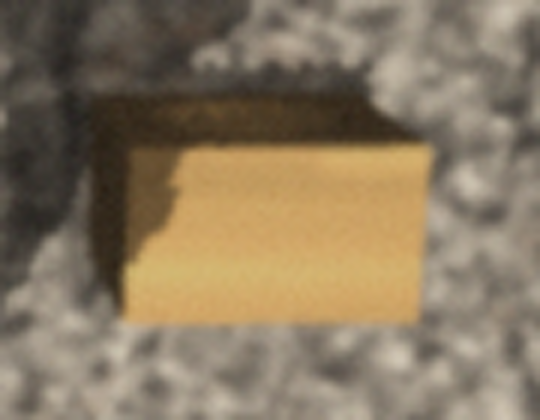

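View pics/w1t.png

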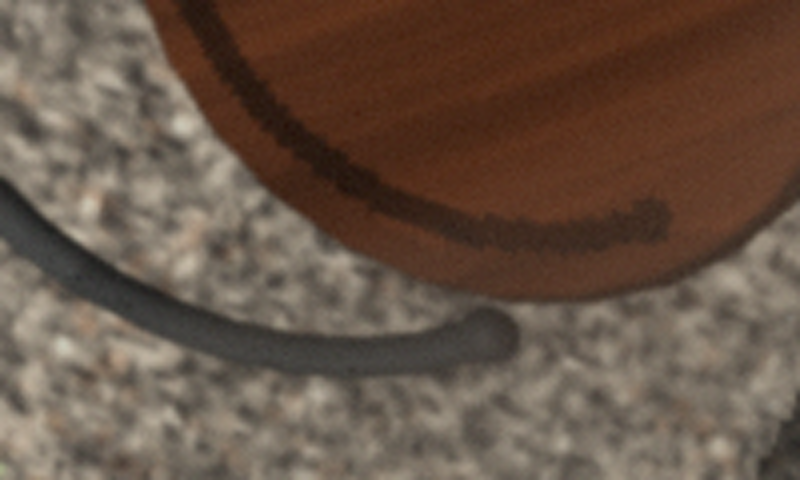

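Run:
```python
from h import *
import pickle
from scipy.optimize import least_squares
c,im=pickle.load(open("w1.pkl","rb"))
P=[ray(c,(320+u/6,155+v/6),46)[:2] for u,v in [(128,146),(432,146),(420,322),(125,322)]]
P=np.array(P);print(P,"ctr",P.mean(0)); e=P[1]-P[0]+P[2]-P[3];print("ang y",np.degrees(np.arctan2(e[1],e[0])),np.linalg.norm(e)/2, P[3]-P[0],P[2]-P[1])
tipw=ray(c,(123.75,183.25),105);print("tip wrist",tipw)
W=[ray(c,(u/4,100+v/4),105)[:2] for u,v in [(5,212),(100,282),(160,313),(250,346),(330,355),(430,345)]]
ct=manip.camera_params("top")
T=[ray(ct,(120+u/2.3,100+v/2.3),105)[:2] for u,v in [(115,185),(140,245),(190,272),(124,152)]]
tipt=ray(ct,(120+260/2.3,100+257/2.3),105)
def f(p,W,tip):
    r=[np.hypot(*(np.array(w)-p[:2]))-80 for w in W]
    a=p[2];t=p[:2]-80*np.array([np.cos(a),np.sin(a)])
    return np.r_[r,t-tip[:2]]
for W_,t_ in ((W,tipw),(T,tipt),(W+T,(tipw+tipt)/2)):
    s=least_squares(f,[530,111,.6],args=(W_,t_));a=s.x[2]
    print(s.x[:2],np.degrees(a),s.fun,"tip",s.x[:2]-80*np.array([np.cos(a),np.sin(a)]),"mid",s.x[:2]+80*np.array([-np.sin(a),np.cos(a)]))
```

```text
[[ 521.77  -98.63]
 [ 538.2  -142.15]
 [ 512.09 -152.42]
 [ 495.78 -109.21]] ctr [ 516.96 -125.6 ]
ang y -69.31313073319907 46.3550500107316 [-25.99 -10.58] [-26.11 -10.27]
tip wrist [468.97  67.5  105.  ]
[529.9  120.08] 40.79309361215534 [ 0.08 -0.12 -0.14  0.43 -0.04 -0.67  0.36  0.31] tip [469.33  67.81] mid [477.63 180.64]
[529.56 116.42] 39.18539981176317 [ 1.66 -1.71 -0.54  1.87  2.52  2.06] tip [467.55  65.88] mid [479.02 178.43]
[530.1  117.68] 39.5052737897403 [ 1.42  0.68  0.32  0.38 -0.53 -1.72  0.39 -2.24 -0.17  0.5   1.37  1.13] tip [468.37  66.79] mid [479.2  179.41]
```

```bash
python3 -c "
from h import *
plan([(517,-125.6,110,-69.3)],n=20)"
```

```text
t 2.95 pos [501.04 -49.1  261.21] ang -69.23380865235838 q [ -8.45  -4.13 112.05   0.02  71.83  60.78] F [0.18 0.88 0.69] w 85.13668851868982
[[[-0.001, -0.0, 0.0],[2.03, 0.34, 4.0],G],[[-0.001, -0.0, 0.0],[2.04, 0.33, 4.0],G],[[-0.001, -0.0, 0.0],[2.04, 0.33, 4.0],G],[[-0.001, -0.0, 0.0],[1.6, 0.25, 3.13],G]] end [ 517.  -125.6  110. ]
```

Call:
{"api": "servo_tool", "payload": {
  "rows": [
    [[0, 0, 0], [2, 0.35, 4], 1],
    [[0, 0, 0], [2, 0.35, 4], 1],
    [[0, 0, 0], [2, 0.3, 4], 1],
    [[0, 0, 0], [1.6, 0.25, 3], 1],
    [[0, 0, 0], [0, 0, 0], 1]
  ]
}}

```text
t: 3.45
position: [519.6, -119.3, 111.4]
ee_rot: [[0.368, -0.93, 0.014], [-0.93, -0.368, 0.0], [0.005, -0.013, -1.0]]
ft_force: [-0.1, 1.0, -0.9]
gripper_width: 85.5
```

Run:
```python
from h import *
import pickle
o=manip.get_obs();c=manip.camera_params("wrist")
plan([(517,-125.6,60,-69.3),(517,-125.6,30,-69.3)],n=20,step=25)
im=manip.snapshot("wrist");cv2.imwrite("pics/w2.png",im)
pickle.dump((c,im),open("w2.pkl","wb"))
```

```text
t 3.45 pos [ 519.56 -119.27  111.44] ang -68.39437565125046 q [-15.75   7.05 117.57   0.3   54.6   52.47] F [-0.13  1.03 -0.86] w 85.47997571069358
[[[-0.006, -0.002, 0.008],[0.23, 0.26, 2.48],G],[[-0.006, -0.002, 0.008],[0.23, 0.24, 2.48],G],[[-0.0, -0.0, 0.001],[0.02, 0.02, 0.19],G],[[-0.0, 0.0, 0.0],[0.0, -0.0, 2.5],G],[[-0.0, 0.0, -0.0],[0.0, -0.0, 0.5],G]] end [ 517.  -125.6   30. ]
```

View pics/w2.png

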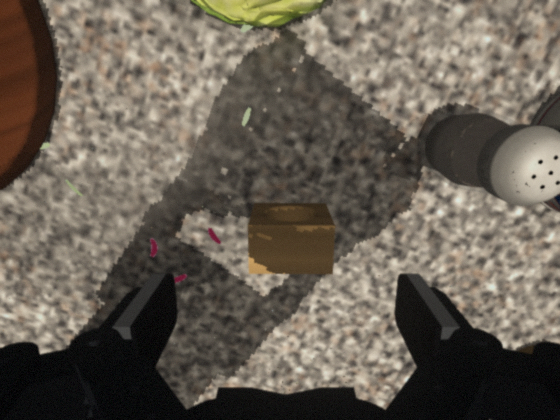

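Run:
```python
from h import *
import pickle
c,im=pickle.load(open("w2.pkl","rb"))
P=np.array([ray(c,p,46)[:2] for p in [(249,222),(334,222),(333,273),(248,273)]])
print(P,P.mean(0));e=P[1]-P[0]+P[2]-P[3];print(np.degrees(np.arctan2(e[1],e[0])),np.linalg.norm(e)/2)
plan([(517,-125.6,60,-69.3),(517,-125.6,30,-69.3)],n=20,step=25)
```

```text
[[ 523.17  -98.83]
 [ 539.63 -140.53]
 [ 512.48 -151.82]
 [ 495.38 -108.41]] [ 517.66 -124.9 ]
-68.47536009195261 45.73952634752694
t 3.5 pos [ 520.47 -118.78  113.33] ang -68.3936399118055 q [-15.69   6.93 117.48   0.33  54.7   52.51] F [-1.    0.53 -0.48] w 85.39715588586454
[[[-0.007, -0.003, 0.007],[0.22, 0.3, 2.47],G],[[-0.007, -0.003, 0.007],[0.23, 0.28, 2.47],G],[[-0.001, -0.0, 0.001],[0.04, 0.04, 0.38],G],[[-0.0, -0.0, -0.0],[0.0, 0.0, 2.5],G],[[-0.0, -0.0, -0.0],[0.0, 0.0, 0.5],G]] end [ 517.  -125.6   30. ]
```

Call:
{"api": "servo_tool", "payload": {
  "rows": [
    [[-0.007, -0.003, 0.005], [0.25, 0.3, 2], 1],
    [[-0.007, -0.003, 0.005], [0.25, 0.3, 2], 1],
    [[0, 0, 0], [0, 0, 0.8], 1],
    [[0, 0, 0], [0, 0, 0], 1]
  ]
}}

```text
t: 3.9
position: [521.8, -121.9, 71.8]
ee_rot: [[0.364, -0.931, 0.011], [-0.931, -0.364, -0.001], [0.005, -0.01, -1.0]]
ft_force: [-0.3, -0.6, -0.7]
gripper_width: 85.5
```

```bash
python3 -c "
from h import *
plan([(517.4,-125.2,30,-69)],n=20,step=15)"
```

```text
t 3.9 pos [ 521.76 -121.94   71.81] ang -68.65194881873872 q [-15.91  10.44 118.62   0.19  50.3   52.62] F [-0.32 -0.64 -0.69] w 85.5128944367945
[[[-0.004, -0.002, 0.002],[0.04, 0.2, 1.49],G],[[-0.004, -0.002, 0.002],[0.05, 0.2, 1.49],G],[[-0.003, -0.001, 0.002],[0.04, 0.15, 1.21],G]] end [ 517.4 -125.2   30. ]
```

Call:
{"api": "servo_tool", "payload": {
  "rows": [
    [[-0.004, -0.003, 0.002], [0.1, 0.25, 1.5], 1],
    [[-0.004, -0.003, 0.002], [0.05, 0.25, 1.5], 1],
    [[-0.003, 0, 0], [0.05, 0.15, 1.0], 1],
    [[0, 0, 0], [0, 0, 0], 1]
  ]
}}

```text
t: 4.3
position: [519.4, -125.6, 33.0]
ee_rot: [[0.362, -0.932, 0.005], [-0.932, -0.362, -0.0], [0.002, -0.005, -1.0]]
ft_force: [-0.5, -0.2, 1.1]
gripper_width: 85.4
```

```bash
python3 -c "
from h import *
plan([(517.4,-125.2,30,-69)],n=20,step=15)"
```

```text
t 4.3 pos [ 519.43 -125.61   32.96] ang -68.75736685499136 q [-16.3   13.79 119.65   0.07  46.27  52.41] F [-0.51 -0.2   1.06] w 85.41363604518263
[[[-0.005, -0.002, 0.004],[-0.11, 0.18, 0.3],G]] end [ 517.4 -125.2   30. ]
```

Call:
{"api": "servo_tool", "payload": {
  "rows": [
    [[-0.004, -0.002, 0], [-0.1, 0.2, 0.2], 1],
    [[0, 0, 0], [0, 0, 0], -1],
    [[0, 0, 0], [0, 0, 0], -1],
    [[0, 0, 0], [0, 0, 0], -1],
    [[0, 0, 0], [0, 0, 0], -1]
  ]
}}

```text
t: 4.8
position: [517.7, -125.9, 31.4]
ee_rot: [[0.362, -0.932, 0.001], [-0.932, -0.362, -0.0], [0.001, -0.001, -1.0]]
ft_force: [-0.3, -0.2, 0.5]
gripper_width: 45.6
```

Call:
{"api": "servo_tool", "payload": {
  "rows": [
    [[0, 0, 0], [0, 0, 0], -1],
    [[0, 0, 0], [0, 0, 0], -1],
    [[0, 0, 0], [0, 0, 0], -1]
  ]
}}

```text
t: 5.1
position: [518.0, -126.0, 31.8]
ee_rot: [[0.362, -0.932, 0.002], [-0.932, -0.362, -0.0], [0.001, -0.002, -1.0]]
ft_force: [-0.3, -0.7, 0.0]
gripper_width: 45.3
```

```bash
python3 -c "
from h import *
plan([(518,-126,80,-68.8),(514,14,150,40)],n=20,step=40)"
```

```text
t 5.1 pos [ 517.97 -125.96   31.83] ang -68.79977428620843 q [-16.35  13.86 119.72   0.01  46.31  52.44] F [-0.35 -0.74  0.01] w 45.3308737823277
[[[-0.001, -0.001, 0.0],[0.01, -0.01, -4.0],G],[[-0.0, -0.0, 0.0],[0.0, -0.0, -0.82],G],[[-0.0, 0.0, -0.14],[-0.97, -0.35, -0.52],G],[[-0.0, 0.0, -0.14],[-0.92, -0.48, -0.52],G],[[-0.0, 0.0, -0.14],[-0.84, -0.6, -0.52],G],[[0.0, -0.0, -0.14],[-0.75, -0.71, -0.52],G],[[0.0, -0.0, -0.14],[-0.64, -0.81, -0.52],G],[[0.0, -0.0, -0.14],[-0.52, -0.89, -0.52],G],[[0.0, -0.0, -0.14],[-0.39, -0.96, -0.52],G],[[0.0, -0.0, -0.14],[-0.25, -1.0, -0.52],G],[[0.0, -0.0, -0.14],[-0.11, -1.03, -0.52],G],[[0.0, -0.0, -0.14],[0.03, -1.03, -0.52],G],[[-0.0, -0.0, -0.14],[0.18, -1.02, -0.52],G],[[-0.0, 0.0, -0.14],[0.32, -0.98, -0.52],G],[[-0.0, 0.0, -0.14],[0.45, -0.93, -0.52],G],[[-0.0, 0.0, -0.079],[0.32, -0.48, -0.29],G]] end [514.  14. 150.]
```

Call:
{"api": "servo_tool", "payload": {
  "rows": [
    [[0, 0, 0], [0, 0, -2], -1],
    [[0, 0, 0], [0, 0, -3], -1],
    [[0, 0, -0.1], [-1, -0.3, -1], -1],
    [[0, 0, -0.14], [-0.9, -0.5, -0.5], -1],
    [[0, 0, -0.14], [-0.8, -0.6, -0.5], -1]
  ]
}}

```text
t: 5.6
position: [516.0, -95.0, 102.7]
ee_rot: [[0.689, -0.724, -0.002], [-0.724, -0.689, 0.001], [-0.002, 0.001, -1.0]]
ft_force: [0.5, -0.1, -0.2]
gripper_width: 45.5
```

Call:
{"api": "servo_tool", "payload": {
  "rows": [
    [[0, 0, -0.14], [-0.7, -0.7, -0.5], -1],
    [[0, 0, -0.14], [-0.6, -0.8, -0.5], -1],
    [[0, 0, -0.14], [-0.5, -0.9, -0.5], -1],
    [[0, 0, -0.14], [-0.4, -1, -0.5], -1],
    [[0, 0, -0.14], [-0.2, -1, -0.5], -1]
  ]
}}

```text
t: 6.1
position: [516.2, -41.8, 128.8]
ee_rot: [[0.997, -0.08, -0.002], [-0.08, -0.997, 0.001], [-0.002, -0.0, -1.0]]
ft_force: [-0.3, -0.5, -0.1]
gripper_width: 45.3
```

```bash
python3 -c "
from h import *
plan([(514,14,150,40)],n=20,step=40)"
```

```text
t 6.1 pos [516.25 -41.81 128.79] ang -4.612864507769697 q [ -7.4    4.77 117.99   0.02  57.36  -2.79] F [-0.29 -0.53 -0.11] w 45.3423421250667
[[[-0.0, 0.0, -0.14],[-0.12, -1.0, -0.38],G],[[-0.0, 0.0, -0.14],[0.02, -1.0, -0.38],G],[[-0.0, 0.0, -0.14],[0.16, -0.99, -0.38],G],[[-0.0, 0.0, -0.14],[0.3, -0.96, -0.38],G],[[-0.0, 0.0, -0.14],[0.43, -0.91, -0.38],G],[[-0.0, 0.0, -0.079],[0.31, -0.47, -0.21],G]] end [514.  14. 150.]
```

Call:
{"api": "servo_tool", "payload": {
  "rows": [
    [[0, 0, -0.14], [-0.1, -1, -0.4], -1],
    [[0, 0, -0.14], [0, -1, -0.4], -1],
    [[0, 0, -0.14], [0.2, -1, -0.4], -1],
    [[0, 0, -0.14], [0.3, -1, -0.4], -1],
    [[0, 0, -0.14], [0.4, -0.9, -0.4], -1]
  ]
}}

```text
t: 6.6
position: [512.9, 10.9, 149.3]
ee_rot: [[0.796, 0.605, -0.003], [0.605, -0.796, 0.001], [-0.002, -0.002, -1.0]]
ft_force: [0.2, -0.5, -0.1]
gripper_width: 45.2
```

Call:
{"api": "servo_tool", "payload": {
  "rows": [
    [[0, 0, -0.06], [0.2, -0.3, -0.2], -1],
    [[0, 0, 0], [0, 0, 0], -1],
    [[0, 0, 0], [0, 0, 0], -1]
  ]
}}

```text
t: 6.9
position: [512.5, 15.8, 151.7]
ee_rot: [[0.755, 0.655, -0.002], [0.655, -0.755, 0.001], [-0.001, -0.002, -1.0]]
ft_force: [-0.1, 0.3, -0.5]
gripper_width: 45.5
```

Run:
```python
from h import *
import pickle
o=manip.get_obs();c=manip.camera_params("wrist")
plan([(514,14,150,40)],n=20,step=40)
im=manip.snapshot("wrist");cv2.imwrite("pics/w3.png",im)
pickle.dump((c,im),open("w3.pkl","wb"))
ct=manip.camera_params("top")
im=manip.snapshot("top");cv2.imwrite("pics/t3.png",im)
```

```text
t 6.9 pos [512.51  15.84 151.69] ang 40.955244473218244 q [ -1.04   2.69 117.49   0.05  59.94 -42.02] F [-0.14  0.28 -0.5 ] w 45.4890968006425
[[[-0.002, 0.001, 0.017],[-0.01, 0.24, 0.17],G]] end [514.  14. 150.]
```

View pics/w3.png

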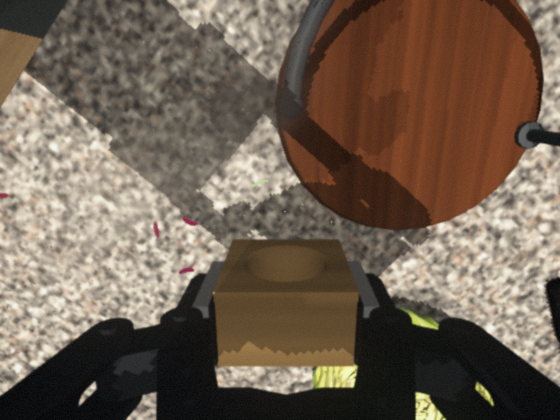

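Run:
```python
import cv2,numpy as np
im=cv2.imread("pics/w3.png")
a=cv2.resize(im[0:140,250:390],None,fx=4,fy=4,interpolation=cv2.INTER_CUBIC)
a=(255*(a/255.)**.6).astype(np.uint8)
cv2.imwrite("pics/w3t.png",a)
```

```text
(no output)
```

View pics/w3t.png

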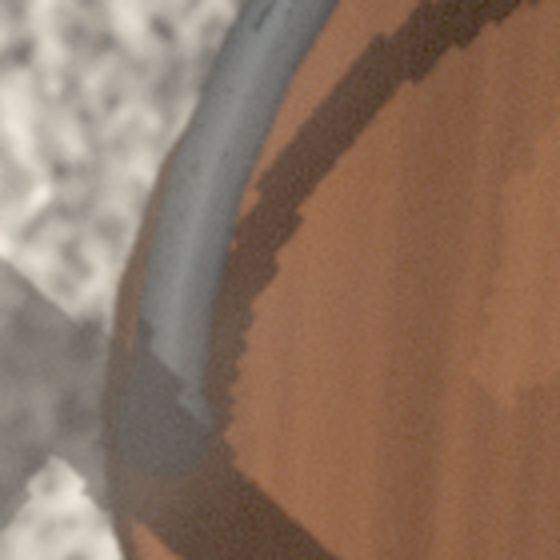

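Run:
```python
from h import *
import pickle
from scipy.optimize import least_squares
c1,_=pickle.load(open("w1.pkl","rb"));c,im=pickle.load(open("w3.pkl","rb"))
t3=ray(c,(250+167/4,428/4),105);print("tip",t3)
W3=[ray(c,(250+u/4,v/4),105)[:2] for u,v in [(179,300),(204,195),(240,95),(287,5)]]
t1=ray(c1,(123.75,183.25),105)
W1=[ray(c1,(u/4,100+v/4),105)[:2] for u,v in [(5,212),(100,282),(160,313),(250,346),(330,355),(430,345)]]
def f(p,W,tips):
    r=[np.hypot(*(np.array(w)-p[:2]))-80 for w in W]
    a=p[2];t=p[:2]-80*np.array([np.cos(a),np.sin(a)])
    return np.r_[r,np.concatenate([t-x[:2] for x in tips])]
for W_,t_ in ((W3,[t3]),(W1+W3,[t1,t3])):
    s=least_squares(f,[530,111,.6],args=(W_,t_));a=s.x[2]
    print(s.x[:2],np.degrees(a),s.fun,"tip",s.x[:2]-80*np.array([np.cos(a),np.sin(a)]),"mid",s.x[:2]+80*np.array([-np.sin(a),np.cos(a)]))
# far end: upright top at right of the picture
print("far",ray(c,(529,135),105))
# ring hole face check: predicted
o=manip.get_obs();p=o["position"];R=o["ee_rot"]
for lab,v in dict(fc=[0,-14,8.6],tl=[-23,-14,-14.4],tr=[23,-14,-14.4],bl=[-23,14,-14.4],br=[23,14,-14.4],fbl=[-23,-14,31.6]).items(): print(lab,proj(c,p+R@np.array(v)))
```

```text
tip [469.17  68.64 105.  ]
[530.08 120.49] 40.40391303964942 [-0.01 -0.01  0.08 -0.06 -0.01 -0.01] tip [469.16  68.64] mid [478.23 181.41]
[529.98 120.33] 40.62286341766398 [ 0.05 -0.09 -0.07  0.54  0.12 -0.46 -0.18 -0.16 -0.05 -0.18  0.29  0.74
  0.1  -0.4 ] tip [469.26  68.24] mid [477.9  181.05]
far [556.46 128.6  105.  ]
fc [[287.31 258.47]]
tl [[215.62 288.26]]
tr [[359.8  288.21]]
bl [[220.01 362.04]]
br [[355.07 361.96]]
fbl [[234.35 236.75]]
```

Run:
```python
import cv2,numpy as np
im=cv2.imread("pics/w3.png")
a=cv2.resize(im[220:380,200:380],None,fx=4,fy=4,interpolation=cv2.INTER_CUBIC)
a=(255*(a/255.)**.6).astype(np.uint8)[:600]
cv2.imwrite("pics/w3r.png",a)
im=cv2.imread("pics/t3.png")
cv2.imwrite("pics/t3z.png",cv2.resize(im[120:260,140:340],None,fx=4,fy=4,interpolation=cv2.INTER_CUBIC))
```

```text
(no output)
```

View pics/w3r.png

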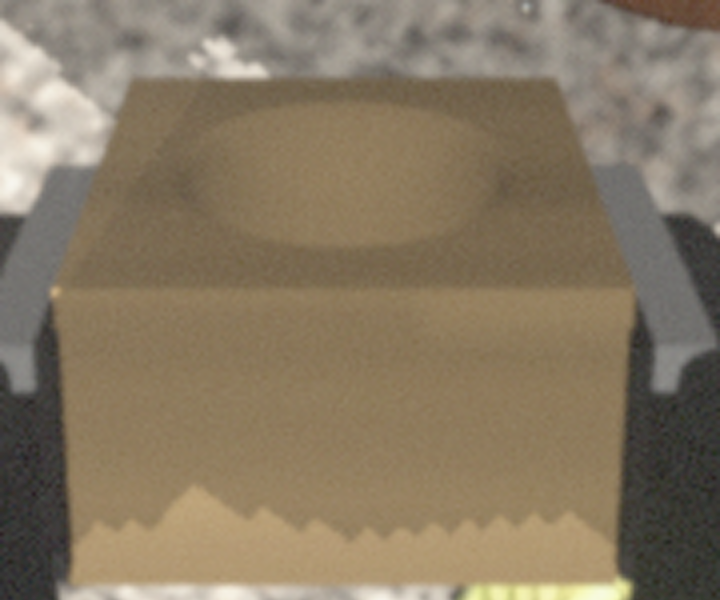

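View pics/t3z.png

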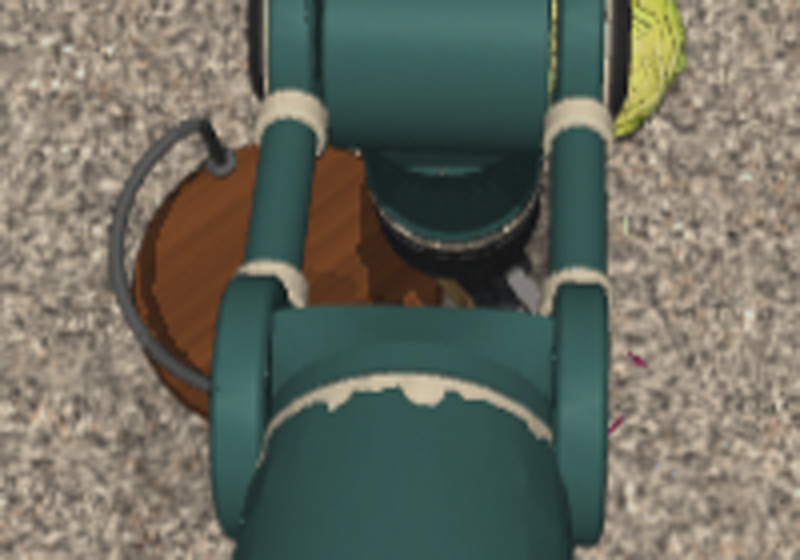

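```bash
cat >> h.py <<'E'
A=40.5;C=np.array([530.,120.4]);ZT=113.6
def st(th,back=0,z=ZT):
    a=np.radians(A);t=np.radians(th)
    x=-80*np.cos(t);y=80*np.sin(t)-back
    return (C[0]+x*np.cos(a)-y*np.sin(a),C[1]+x*np.sin(a)+y*np.cos(a),z,A-th)
def where():
    o=manip.get_obs();p=np.array(o["position"]);a=np.radians(A)
    d=p[:2]-C;x=d@[np.cos(a),np.sin(a)];y=d@[-np.sin(a),np.cos(a)]
    print("stand xy",x,y,"r",np.hypot(x,y),"theta",np.degrees(np.arctan2(y,-x)))
E
python3 -c "
from h import *
where()
plan([st(0,50),st(0,25),st(0,10)],n=20,step=15)"
```

```text
stand xy -81.33717580196965 -68.28491127699029 r 106.20058980790527 theta -40.01443069842906
t 7.0 pos [512.5   15.65 151.63] ang 40.94977429218982 q [ -1.06   2.7  117.49   0.05  59.94 -42.04] F [-0.02  0.07 -0.53] w 45.48849632418363
[[[-0.001, 0.0, 0.003],[0.05, -0.65, 1.35],G],[[-0.001, 0.0, 0.003],[0.05, -0.65, 1.35],G],[[-0.001, 0.0, 0.002],[0.04, -0.53, 1.1],G],[[0.0, 0.0, 0.0],[0.0, -1.5, -0.0],G],[[0.0, 0.0, 0.0],[0.0, -1.0, -0.0],G],[[0.0, 0.0, 0.0],[0.0, -1.5, -0.0],G],[[0.0, 0.0, 0.0],[0.0, 0.0, 0.0],G]] end [475.66  60.84 113.6 ]
```

Call:
{"api": "servo_tool", "payload": {
  "rows": [
    [[0, 0, 0.003], [0.05, -0.6, 1.3], -1],
    [[0, 0, 0.003], [0.05, -0.6, 1.3], -1],
    [[0, 0, 0], [0.05, -0.5, 1.0], -1],
    [[0, 0, 0], [0, 0, 0], -1]
  ]
}}

```text
t: 7.4
position: [500.3, 29.9, 111.2]
ee_rot: [[0.762, 0.648, -0.005], [0.648, -0.762, 0.001], [-0.003, -0.004, -1.0]]
ft_force: [-0.5, -0.5, -0.1]
gripper_width: 45.5
```

Run:
```python
from h import *
import pickle
where();c=manip.camera_params("wrist")
plan([st(0,35),st(0,25),st(0,10)],n=20,step=10)
im=manip.snapshot("wrist");cv2.imwrite("pics/w4.png",im)
# overlay
for X in arc(C[0],C[1],np.radians(A)):
    u,v=proj(c,X)[0]
    if 0<=u<560 and 0<=v<420: cv2.circle(im,(int(round(u)),int(round(v))),1,(0,0,255),-1)
cv2.imwrite("pics/w4o.png",im)
```

```text
stand xy -81.3736575146598 -49.510538117640465 r 95.2521155776158 theta -31.3177725439121
t 7.4 pos [500.28  29.9  111.16] ang 40.377017150903974 q [  0.54   4.35 120.6    0.06  55.33 -39.87] F [-0.52 -0.45 -0.13] w 45.487738601008424
[[[-0.003, 0.002, -0.001],[0.09, -0.98, -0.16],G],[[-0.001, 0.001, -0.001],[0.04, -0.47, -0.08],G],[[-0.0, 0.0, 0.0],[0.0, -1.0, -0.0],G],[[0.0, 0.0, 0.0],[0.0, -1.0, -0.0],G],[[-0.0, 0.0, 0.0],[0.0, -0.5, -0.0],G]] end [475.66  60.84 113.6 ]
```

View pics/w4o.png

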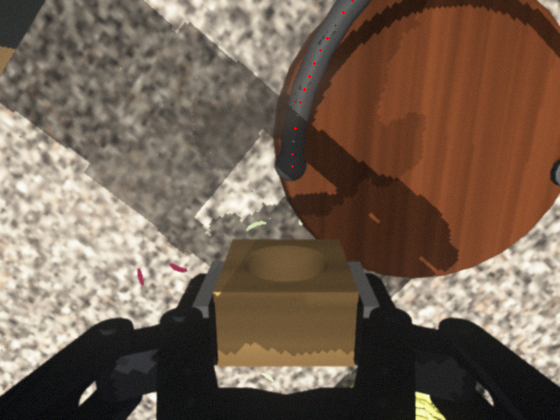

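Call:
{"api": "servo_tool", "payload": {
  "rows": [
    [[-0.003, 0.002, 0], [0.05, -1, -0.15], -1],
    [[0, 0, 0], [0.03, -1, -0.1], -1],
    [[0, 0, 0], [0, -0.8, 0], -1],
    [[0, 0, 0], [0, 0, 0], -1]
  ]
}}

```text
t: 7.85
position: [482.4, 53.6, 115.2]
ee_rot: [[0.762, 0.648, 0.001], [0.648, -0.762, -0.0], [0.001, 0.001, -1.0]]
ft_force: [0.2, -0.1, 0.0]
gripper_width: 45.4
```

Run:
```python
from h import *
where();c=manip.camera_params("wrist")
plan([st(0,10),st(0,0),st(6),st(12),st(18)],n=20,step=10)
im=manip.snapshot("wrist")
cv2.imwrite("pics/w5.png",im)
```

```text
stand xy -79.56853128338633 -19.925764363074094 r 82.02552807539847 theta -14.059034076514699
t 7.85 pos [482.44  53.57 115.22] ang 40.36718269166221 q [  3.4    2.14 122.45  -0.02  55.36 -36.95] F [ 0.17 -0.07  0.03] w 45.374712570244434
[[[0.001, -0.001, -0.002],[-0.05, -0.99, 0.16],G],[[0.0, -0.0, -0.0],[-0.0, -0.01, 0.0],G],[[-0.0, 0.0, 0.0],[-0.0, -1.0, 0.0],G],[[0.0, 0.0, 0.0],[0.0, -0.0, 0.0],G],[[0.0, 0.0, 0.105],[0.04, -0.84, 0.0],G],[[-0.0, -0.0, 0.105],[0.04, -0.84, 0.0],G],[[0.0, 0.0, 0.105],[0.04, -0.84, 0.0],G]] end [456.09  89.79 113.6 ]
```

View pics/w5.png

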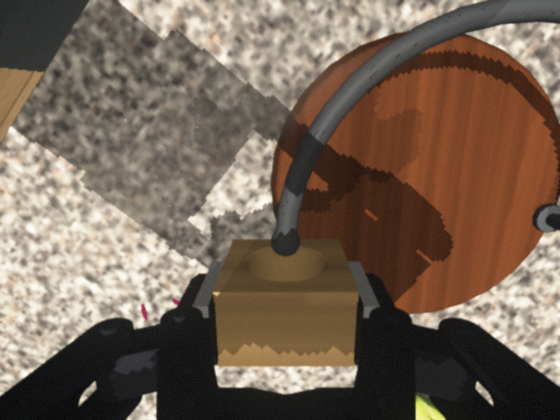

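Call:
{"api": "servo_tool", "payload": {
  "rows": [
    [[0, 0, 0], [-0.05, -0.8, 0.15], -1],
    [[0, 0, 0], [0, -0.8, 0], -1],
    [[0, 0, 0], [0, 0, 0], -1]
  ]
}}

```text
t: 8.2
position: [472.0, 66.2, 114.5]
ee_rot: [[0.762, 0.648, 0.003], [0.648, -0.762, -0.0], [0.002, 0.002, -1.0]]
ft_force: [0.8, -0.9, -0.0]
gripper_width: 45.3
```

Run:
```python
from h import *
where()
plan([st(0,0),st(5),st(10),st(15)],n=20,step=10)
```

```text
stand xy -79.35214279579715 -3.554579474723887 r 79.43171659687779 theta -2.564849996195186
t 8.2 pos [471.97  66.16 114.51] ang 40.35759371323874 q [  5.     1.14 123.56  -0.03  55.11 -35.33] F [ 0.83 -0.87 -0.  ] w 45.28568930714463
[[[0.002, -0.002, -0.002],[-0.07, -0.36, 0.09],G],[[0.0, 0.0, 0.087],[0.03, -0.7, 0.0],G],[[0.0, 0.0, 0.087],[0.03, -0.7, 0.0],G],[[-0.0, 0.0, 0.087],[0.03, -0.7, 0.0],G]] end [457.79  85.96 113.6 ]
```

Call:
{"api": "servo_tool", "payload": {
  "rows": [
    [[0, 0, 0], [-0.1, -0.4, 0.1], -1],
    [[0, 0, 0.08], [0, -0.65, 0], -1],
    [[0, 0, 0.08], [0, -0.65, 0], -1],
    [[0, 0, 0], [0, 0, 0], -1]
  ]
}}

```text
t: 8.6
position: [459.8, 79.3, 113.2]
ee_rot: [[0.858, 0.513, 0.003], [0.513, -0.858, -0.0], [0.003, 0.002, -1.0]]
ft_force: [-0.1, 0.1, -0.0]
gripper_width: 45.6
```

Run:
```python
from h import *
where()
plan([st(10),st(15),st(20),st(25),st(30),st(35)],n=20,step=10)
```

```text
stand xy -80.04891544644086 14.355936964842858 r 81.32602160618691 theta 10.167316419313575
t 8.6 pos [459.81  79.33 113.24] ang 30.882279634405133 q [  6.76   0.13 124.74  -0.06  54.94 -24.09] F [-0.09  0.14 -0.03] w 45.620370051982896
[[[0.002, -0.003, 0.007],[0.13, 0.02, -0.04],G],[[0.0, 0.0, 0.087],[0.03, -0.7, -0.0],G],[[-0.0, -0.0, 0.087],[0.03, -0.7, -0.0],G],[[0.0, -0.0, 0.087],[0.03, -0.7, -0.0],G],[[0.0, 0.0, 0.087],[0.03, -0.7, -0.0],G],[[0.0, 0.0, 0.087],[0.03, -0.7, -0.0],G]] end [450.37 112.73 113.6 ]
```

Call:
{"api": "servo_tool", "payload": {
  "rows": [
    [[0.002, -0.002, 0.09], [0.1, -0.65, 0], -1],
    [[0, 0, 0.087], [0.07, -0.65, 0], -1],
    [[0, 0, 0.087], [0.05, -0.65, 0], -1],
    [[0, 0, 0], [0, 0, 0], -1]
  ]
}}

```text
t: 9.0
position: [453.5, 97.7, 113.1]
ee_rot: [[0.963, 0.27, 0.001], [0.27, -0.963, -0.0], [0.001, 0.001, -1.0]]
ft_force: [0.3, -0.3, 0.1]
gripper_width: 45.3
```

Run:
```python
from h import *
where()
plan([st(25),st(30),st(35),st(40),st(45),st(50)],n=20,step=10)
manip.snapshot("scene");cv2.imwrite("pics/w6.png",manip.snapshot("wrist"))
```

```text
stand xy -72.9271246595302 32.37365135832218 r 79.78984154249746 theta 23.937288503085888
t 9.0 pos [453.52  97.65 113.09] ang 15.652553968583186 q [  9.09  -0.08 124.97  -0.03  55.05  -6.54] F [ 0.33 -0.32  0.1 ] w 45.28575895246304
[[[0.001, -0.001, 0.003],[-0.02, -0.15, -0.05],G],[[0.0, 0.0, 0.087],[0.03, -0.7, 0.0],G],[[0.0, 0.0, 0.087],[0.03, -0.7, 0.0],G],[[-0.0, 0.0, 0.087],[0.03, -0.7, 0.0],G],[[0.0, 0.0, 0.087],[0.03, -0.7, 0.0],G],[[0.0, 0.0, 0.087],[0.03, -0.7, -0.0],G]] end [451.1 133.6 113.6]
```

View pics/w6.png

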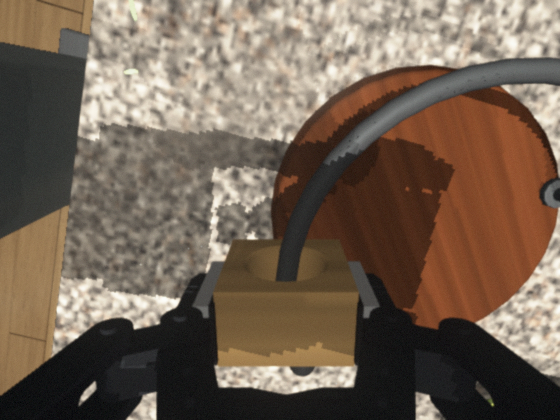

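Call:
{"api": "servo_tool", "payload": {
  "rows": [
    [[0, 0, 0.087], [0, -0.8, 0], -1],
    [[0, 0, 0.087], [0.03, -0.7, 0], -1],
    [[0, 0, 0.087], [0.05, -0.7, 0], -1],
    [[0, 0, 0], [0, 0, 0], -1]
  ]
}}

```text
t: 9.5
position: [451.1, 117.8, 113.2]
ee_rot: [[1.0, 0.013, 0.002], [0.013, -1.0, -0.001], [0.002, 0.001, -1.0]]
ft_force: [0.1, 0.3, -0.3]
gripper_width: 45.1
```

Run:
```python
from h import *
where()
plan([st(45),st(50),st(55),st(60)],n=20,step=10)
```

```text
stand xy -61.64873840708857 49.29146824480553 r 78.9317159886589 theta 38.64420781767672
t 9.5 pos [451.11 117.84 113.17] ang 0.7514166217376023 q [ 11.64   0.16 124.72  -0.11  55.03  10.96] F [ 0.07  0.32 -0.32] w 45.10880145728655
[[[0.001, -0.002, 0.092],[-0.07, -0.88, -0.04],G],[[-0.0, 0.0, 0.087],[0.03, -0.7, 0.0],G],[[-0.0, 0.0, 0.087],[0.03, -0.7, 0.0],G],[[0.0, -0.0, 0.087],[0.03, -0.7, 0.0],G]] end [454.59 147.1  113.6 ]
```

Call:
{"api": "servo_tool", "payload": {
  "rows": [
    [[0, -0.002, 0.09], [-0.07, -0.8, 0], -1],
    [[0, 0, 0.087], [0.02, -0.7, 0], -1],
    [[0, 0, 0.087], [0.03, -0.7, 0], -1],
    [[0, 0, 0], [0, 0, 0], -1]
  ]
}}

```text
t: 9.9
position: [453.2, 138.2, 113.1]
ee_rot: [[0.97, -0.243, 0.0], [-0.243, -0.97, -0.003], [0.001, 0.002, -1.0]]
ft_force: [-0.0, 0.1, -1.1]
gripper_width: 45.6
```

Run:
```python
from h import *
where()
plan([st(60),st(65),st(70),st(75)],n=20,step=10)
cv2.imwrite("pics/w7.png",manip.snapshot("wrist"))
```

```text
stand xy -46.86140805931074 63.44394019247301 r 78.87410926563498 theta 53.54942344321153
t 9.9 pos [453.16 138.21 113.11] ang -14.054736573931248 q [ 14.05   1.07 123.8   -0.17  55.15  28.2 ] F [-0.    0.05 -1.13] w 45.56527956201729
[[[0.002, -0.001, 0.095],[-0.08, -0.9, -0.05],G],[[-0.0, -0.0, 0.087],[0.03, -0.7, 0.0],G],[[0.0, 0.0, 0.087],[0.03, -0.7, 0.0],G],[[0.0, 0.0, 0.087],[0.03, -0.7, 0.0],G]] end [464.07 165.71 113.6 ]
```

View pics/w7.png

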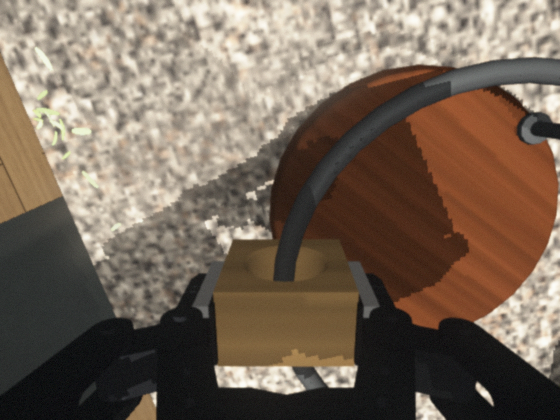

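Bar enters the hole near its centre at (284,270); the ring follows without force.

Call:
{"api": "servo_tool", "payload": {
  "rows": [
    [[0, 0, 0.09], [-0.08, -0.8, 0], -1],
    [[0, 0, 0.087], [-0.02, -0.7, 0], -1],
    [[0, 0, 0.087], [0.02, -0.7, 0], -1],
    [[0, 0, 0], [0, 0, 0], -1]
  ]
}}

```text
t: 10.35
position: [459.3, 156.8, 112.7]
ee_rot: [[0.877, -0.481, -0.001], [-0.481, -0.877, -0.004], [0.001, 0.004, -1.0]]
ft_force: [-0.1, 0.0, -0.7]
gripper_width: 45.5
```

Run:
```python
from h import *
where()
plan([st(75),st(80),st(85),st(90)],n=20,step=10)
```

```text
stand xy -30.134795172172144 73.5790875106485 r 79.51093005976247 theta 67.7281270022836
t 10.35 pos [459.3  156.78 112.67] ang -28.772642331489088 q [ 16.06   2.43 122.45  -0.27  55.23  44.99] F [-0.14  0.01 -0.72] w 45.504431037880465
[[[0.004, -0.002, 0.098],[-0.01, -1.0, -0.1],G],[[0.0, -0.0, 0.002],[-0.0, -0.02, -0.0],G],[[-0.0, -0.0, 0.087],[0.03, -0.7, -0.0],G],[[0.0, 0.0, 0.087],[0.03, -0.7, -0.0],G],[[0.0, -0.0, 0.087],[0.03, -0.7, -0.0],G]] end [478.04 181.23 113.6 ]
```

Call:
{"api": "servo_tool", "payload": {
  "rows": [
    [[0.003, -0.002, 0.095], [0, -0.8, -0.05], -1],
    [[0, 0, 0.095], [0.02, -0.8, 0], -1],
    [[0, 0, 0.09], [0.03, -0.7, 0], -1],
    [[0, 0, 0.087], [0.03, -0.7, 0], -1],
    [[0, 0, 0], [0, 0, 0], -1]
  ]
}}

```text
t: 10.85
position: [477.1, 177.3, 112.5]
ee_rot: [[0.653, -0.757, -0.003], [-0.757, -0.653, -0.003], [0.0, 0.004, -1.0]]
ft_force: [0.1, 0.9, -1.0]
gripper_width: 45.3
```

Run:
```python
from h import *
where()
plan([st(90),st(90,z=104)],n=20,step=10)
c=manip.camera_params("wrist");im=manip.snapshot("wrist");cv2.imwrite("pics/w8.png",im)
cv2.imwrite("pics/s8.png",cv2.resize(manip.snapshot("scene")[130:240,190:330],None,fx=5,fy=5,interpolation=cv2.INTER_CUBIC))
```

```text
stand xy -3.2223936567458322 77.60463650118935 r 77.67150975332439 theta 87.62226120663874
t 10.85 pos [477.15 177.32 112.53] ang -49.22134360179161 q [ 17.66   5.05 119.66  -0.14  55.5   66.95] F [ 0.14  0.88 -0.99] w 45.2756997863425
[[[0.004, -0.0, 0.005],[-0.24, -0.32, -0.11],G],[[0.0, -0.0, 0.0],[0.0, -0.0, 0.96],G]] end [478.04 181.23 104.  ]
```

View pics/w8.png

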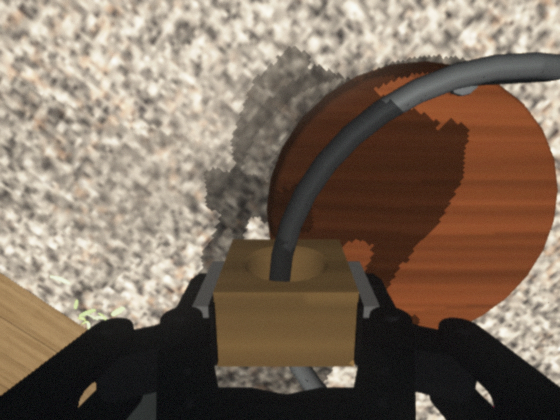

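View pics/s8.png

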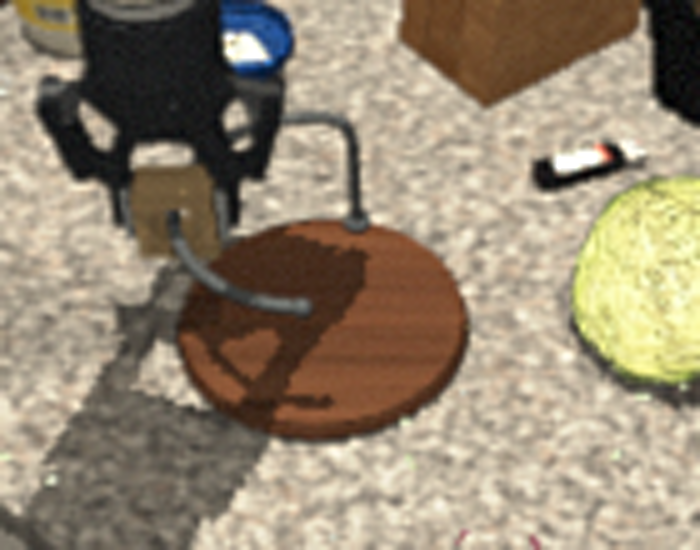

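Call:
{"api": "servo_tool", "payload": {
  "rows": [
    [[0.003, 0, 0.005], [-0.2, -0.3, 0], -1],
    [[0, 0, 0], [0, 0, 0.3], -1],
    [[0, 0, 0], [0, 0, 0.3], -1],
    [[0, 0, 0], [0, 0, 0], -1]
  ]
}}

```text
t: 11.35
position: [476.2, 179.4, 105.5]
ee_rot: [[0.654, -0.756, -0.003], [-0.756, -0.654, -0.002], [-0.0, 0.003, -1.0]]
ft_force: [-0.5, 0.0, -0.4]
gripper_width: 45.2
```

Run:
```python
from h import *
where()
plan([st(90,z=104)],n=20,step=10)
```

```text
stand xy -2.54668594826882 79.7877776919061 r 79.82841022049818 theta 88.17183985073149
t 11.35 pos [476.25 179.42 105.46] ang -49.14059674329145 q [ 17.88   5.54 120.    -0.07  54.64  67.06] F [-0.52  0.   -0.43] w 45.18061037815384
[[[0.003, 0.0, 0.006],[-0.02, -0.26, 0.15],G]] end [478.04 181.23 104.  ]
```

Call:
{"api": "servo_tool", "payload": {
  "rows": [
    [[0, 0, 0], [0, -0.2, 0.15], -1],
    [[0, 0, 0], [0, 0, 0], -1]
  ]
}}

```text
t: 11.55
position: [477.6, 180.7, 103.6]
ee_rot: [[0.655, -0.756, -0.003], [-0.756, -0.655, -0.002], [-0.0, 0.004, -1.0]]
ft_force: [0.3, 0.6, 0.4]
gripper_width: 45.3
```

Call:
{"api": "servo_tool", "payload": {
  "rows": [
    [[0, 0, 0], [0, 0, 0.1], -1],
    [[0, 0, 0], [0, 0, 0], -1]
  ]
}}

```text
t: 11.75
position: [477.6, 180.7, 102.5]
ee_rot: [[0.655, -0.756, -0.003], [-0.756, -0.655, -0.002], [-0.0, 0.004, -1.0]]
ft_force: [1.6, -0.8, -0.6]
gripper_width: 45.5
```

Call:
{"api": "servo_tool", "payload": {
  "rows": [
    [[0, 0, 0], [0, 0, 0], 0.3],
    [[0, 0, 0], [0, 0, 0], 0.3],
    [[0, 0, 0], [0, 0, 0], 0.3],
    [[0, 0, 0], [0, 0, 0], 0.3]
  ]
}}

```text
t: 12.15
position: [478.0, 180.9, 102.8]
ee_rot: [[0.655, -0.756, -0.002], [-0.756, -0.655, -0.002], [-0.0, 0.003, -1.0]]
ft_force: [0.1, -0.2, 0.1]
gripper_width: 55.7
```

Run:
```python
from h import *
where()
cv2.imwrite("pics/w9.png",manip.snapshot("wrist"))
cv2.imwrite("pics/s9.png",cv2.resize(manip.snapshot("scene")[130:240,190:330],None,fx=5,fy=5,interpolation=cv2.INTER_CUBIC))
```

```text
stand xy -0.2737467150437847 79.79378947005821 r 79.79425903695059 theta 89.80343746049765
```

View pics/w9.png

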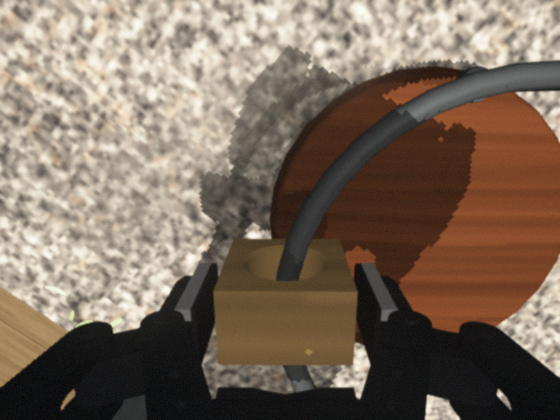

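View pics/s9.png

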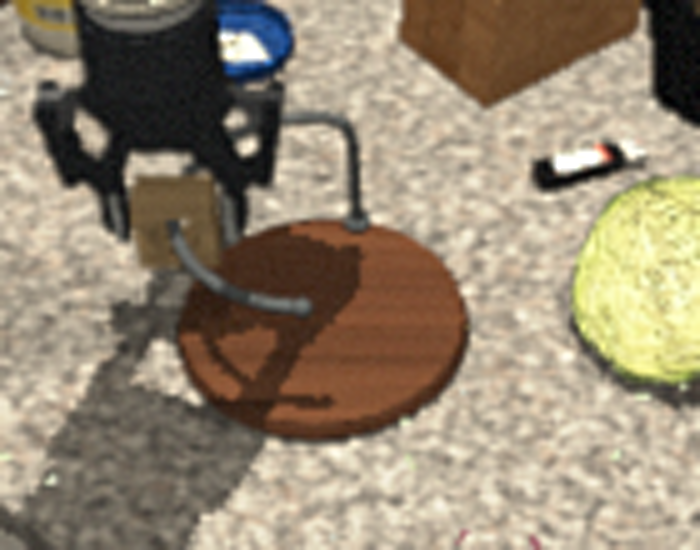

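Call:
{"api": "servo_tool", "payload": {
  "rows": [
    [[0, 0, 0], [0, 0, 0], 0.7],
    [[0, 0, 0], [0, 0, 0], 0.7],
    [[0, 0, 0], [0, 0, 0], 0.7],
    [[0, 0, 0], [0, 0, -1.5], 0.7],
    [[0, 0, 0], [0, 0, -2.5], 0.7]
  ]
}}

```text
t: 12.75
position: [474.8, 179.9, 139.7]
ee_rot: [[0.655, -0.755, -0.011], [-0.756, -0.655, -0.005], [-0.004, 0.011, -1.0]]
ft_force: [0.0, -0.2, 0.7]
gripper_width: 72.7
```

Call:
{"api": "servo_tool", "payload": {
  "rows": [
    [[0, 0, 0], [0, 0, -3], 0.7],
    [[0, 0, 0], [0, 0, -3], 0.7],
    [[0, 0, 0], [0, 0, -3], 0.7],
    [[0, 0, 0], [0, 0, -2], 0.7],
    [[0, 0, 0], [0, 0, 0], 0.7]
  ]
}}

```text
t: 13.25
position: [476.8, 180.7, 256.5]
ee_rot: [[0.655, -0.756, -0.007], [-0.756, -0.655, -0.003], [-0.002, 0.008, -1.0]]
ft_force: [0.7, 1.2, 0.1]
gripper_width: 72.5
```

Run:
```python
from h import *
where();c=manip.camera_params("wrist")
im=manip.snapshot("wrist")
for d in manip.silhouettes("wrist","square_ring_center")[:1]:
    print(d["score"],np.array(d["centre"])*[560,420],ray(c,np.array(d["centre"])*[560,420],105))
print("mid",st(90),"px pred of ring centre",proj(c,[*st(90)[:2],94]))
cv2.imwrite("pics/w10.png",im)
s=manip.snapshot("scene")
for d in manip.find_in("scene","round_ring_center")[:1]: print("round",np.array(d["centre"])*[560,420],d["score"])
cv2.imwrite("pics/s10.png",cv2.resize(s[130:240,190:330],None,fx=5,fy=5,interpolation=cv2.INTER_CUBIC))
```

```text
stand xy -1.3323915007568552 80.39118624505137 r 80.40222691566339 theta 89.05047525328045
0.89 [288.62 193.12] [480.71 180.   105.  ]
mid (np.float64(478.0441561335853), np.float64(181.23247724800248), 113.6, -49.5) px pred of ring centre [[285.11 191.07]]
round [374.58 289.3 ] 0.84
```

View pics/w10.png

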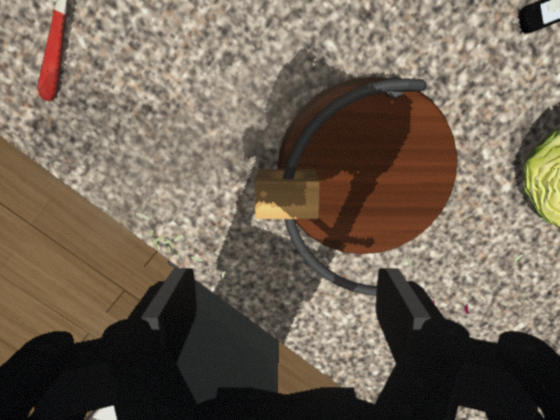

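View pics/s10.png

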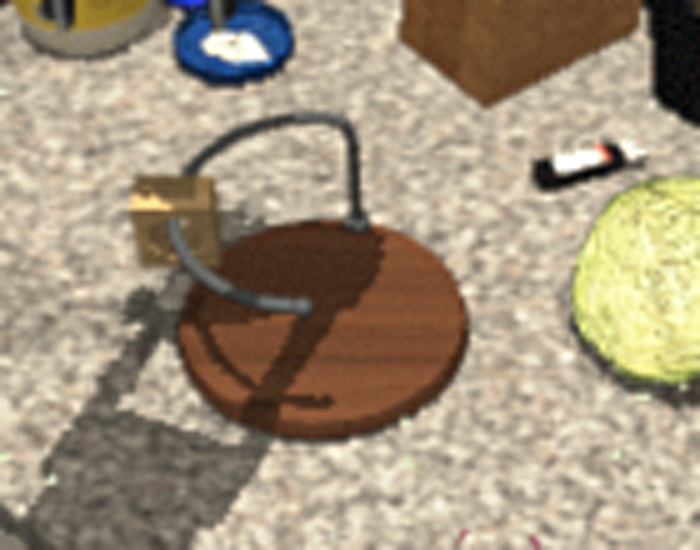

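Call:
{"api": "servo_tool", "payload": {
  "rows": [
    [[0, 0, 0], [0, 0, 0], 0.7],
    [[0, 0, 0], [0, 0, 0], 0.7],
    [[0, 0, 0], [0, 0, 0], 0.7],
    [[0, 0, 0], [0, 0, 0], 0.7],
    [[0, 0, 0], [0, 0, 0], 0.7]
  ]
}}

```text
t: 13.95
position: [471.0, 178.8, 245.2]
ee_rot: [[0.655, -0.755, -0.026], [-0.756, -0.655, -0.009], [-0.01, 0.026, -1.0]]
ft_force: [-0.2, -0.5, 0.3]
gripper_width: 72.8
```

Run:
```python
from h import *
c=manip.camera_params("wrist");im=manip.snapshot("wrist")
for d in manip.silhouettes("wrist","square_ring_center")[:1]:
    print(d["score"],np.array(d["centre"])*[560,420],ray(c,np.array(d["centre"])*[560,420],105))
print(manip.finish_job())
```

```text
0.72 [293.22 186.19] [480.53 180.13 105.  ]
the job is handed in; nothing more can be done
None
```

I gripped the square ring, threaded it over the ball tip and followed the bend to half way round. I then lowered it onto the bar, let go and lifted the gripper straight up clear of it. The job was handed in at about 14 s.

- **Position:** the last two wrist-camera measurements, 0.8 s apart, put the ring about 3 mm from `bar_mid` seen from above. They agree within 0.2 mm, so it looks at rest.
- **Hanging height:** I did not measure this directly. In the scene picture the bar runs through the top of the hole, and I let go with the ring where it should hang, about 11 mm below the bar.
- **Forces:** the wrist force stayed below about 2 N in every reading.
- **Round ring:** the last detection was about 2 pixels from the first one, within the detector's usual scatter, and nothing went near it.

No check failed, but there were two small disagreements. The wrist view showed the ring about 1 mm off from where I expected it in the grip. The first top-camera fit of the stand differed from the wrist-camera fits by about 4 mm, and I used the wrist fits. The hand-in reported no verdict.

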